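# Fold down the sign stand's leg, set its length and close the cam lock

### The arm

A 6-joint arm with a two-finger parallel gripper is mounted at the origin on a cart in front of the work surface, level with it; the furniture and walls round the work are solid. World frame = base frame: x ahead of the robot, y to its left, z up, the work surface at z = 0. Lengths are in mm, angles in rad, forces in N, time in s.
With the tool pointing down it reaches from about 350 to 875 mm from the base axis. Payload 4.2 kg.
Tool frame: the origin (TCP) lies between the finger pads; the fingertips stand 14 mm ahead of it and the grasp point (between the pads) lies 5 mm behind it; z points along the fingers, y is the line along which they close (so a half turn about z gives the same grasp; the last joint's range is limited). The gripper opens to 85 mm and grips with 20 to 120 N. Pads are 22 mm wide; open, the fingers measure 114 mm over their backs; the gripper's body (76 mm by 85 mm) begins 54 mm behind the grasp point. The pads swing forward as they close: fully open they stand 13 mm farther back than shut.
Start: joints at [1.54, 0.385, 0.008, 0, -1.194, -0.259], TCP at [178.568, 598.926, 245.312] pointing down, gripper open.
Joint ranges: [-3.14, 3.14], [-1.21, 2.06], [-1.07, 1.41], [-3.16, 2.05], [-2.99, -0.16], [-3.1, 3.1]. Speed limits (rad/s): [2.79, 2.79, 3.14, 3.14, 3.14, 3.14].

### API

Orientations are given as a unit quaternion [x, y, z, w].
In Python, from bench import * gives the robot as it stands.
- The arm moves only by the tool carry_out, never from a script. Its argument "motion" is a list of rows, each a list of 7 numbers: the turn, a rotation vector about the tool's x, y, z in rad, then the shift along the tool's x, y, z in mm, then the opening, from -1 (shut) to 1 (fully open), so that 0 is half open. A call has 1 to 5 rows; each row is the pose to reach, as a shift and turn from the pose commanded when the call began, along the tool's axes at that moment; what a row does not reach only later rows make up. A row lasts 1/8 s, in which the tool goes at most 62.5 mm and 10.7 degrees, less where a joint would pass 70% of its speed; a pose out of reach is approached as far as the arm can. A call with a gripper value outside its range is refused whole. The fingers move at their own pace and stop on an object; the grip force is fixed at half the most. Time passes only in rows, so rows that repeat a pose let the fingers close. It gives the time, the measured TCP pose, the force, the opening and the grip force at its end, in the units of the state.
- read_state(): the state, without advancing time (a new reading comes with each control period).
- get_image(name): name is "side" or "top"; returns a dict with "color" (400x640x3 uint8, blue, green, red), "mtx" (3x3 intrinsics, pixels), "position" and "orientation" of the camera in the world. Camera axes: x right, y down, z forward; pixel columns grow to the right and rows downward; lengths in mm; the calibration is good to about 2 mm. A picture is of the moment at which its call begins. There is no depth.
- job_done(): hands the job in; it is judged then, once.
The state is a dict: "clock": time; "joints": joint angles; "joint_vel": joint speeds; "joint_efforts": joint torques, N m; "position": TCP position; "ee_rot": TCP orientation; "contact_force": force on the tool from outside, world axes, zero at the start; "wrist_torque": the same for the moment, N m; "gripper_width": finger opening in mm; "grasp_force": force on a finger pad.
Only numpy, scipy, OpenCV 4.12 (cv2) and the standard library are available. Lean on these libraries where they do the work, as an engineer would, in place of code of your own. Each camera call takes 0.05 s, during which the arm holds its last target. There are 200 camera calls.

### The job

Set up the stay leg of the counter sign stand: press the raised leg down until its thin rod snaps fully into the fork clip past the orange jaw. With the red cam lever still open, push the sprung sliding leg in until the mouth of its black collar just reaches the yellow tape band on the rod, hold it there, and close the lever flat against the tube without losing that length. Finish still gripping the leg with the lever squeezed shut against it, do not let go, and leave the paint can, padlock, die and badge tin where they are.

Things in the scene. Friction and masses are not known exactly. Their poses are not given: they have to be found in the camera images.
- stand: Counter sign stand, fixed to the table: dark steel foot plate 150 x 100 x 8 mm, carrying a post with a small blank framed board (20 mm behind the origin, 110 mm wide along the leg, 170 to 265 mm high). Origin on the table, in the leg's upright plane; the leg points along the stand's -x, to the robot's right and towards it.
- leg (a joint): Leg pivot (rad): 0 = leg level in the clip, axis 45 mm above the table; grows as the foot end rises (up to 1.0, starts at 0.52 to 0.7). Stiff hinge: the leg stays where it is put. From about 0.45 the rod meets the sprung jaw: pressing it past takes 10 to 15 N downward on the thick tube 195 mm from the pivot; the jaw then snaps over it at 0 and holds it down.
- sleeve (a joint): Travel of the sliding leg along the thin rod (m): 0.065 = fully out (away from the post), where a spring of about 3 N inside pushes it whenever it is neither held nor locked; 0 = fully in. Mouth of the collar = 92 mm + this value from the pivot, along the leg.
- mouth (a point): Centre of the mouth of the sliding leg's black clamp collar (its face towards the post), on the leg's axis. x points along the leg to the post, y to the tube's plain side, z up. The collar reaches 24 mm from here towards the foot, 23 mm either side of the axis, and is 20 to 34 mm high; its far face is a shoulder that a finger alongside the tube can push on.
- band_edge (a point): Edge, nearest the foot, of the 6 mm wide yellow tape band round the thin rod (14 mm diameter), on the leg's axis; axes as those of mouth. The leg is at its length when the mouth is level with this edge. The collar can slide over the band.
- tube: The sliding leg's thick grey tube, 22 mm diameter, with collar and rubber foot; origin at the mouth of the collar, axes as mouth. The plain tube runs from 24 to 114 mm from the origin along -x, the foot ends at 138 mm. The lever lies on its -y side.
- tube_grip (a point): Point on the tube's axis 36 mm from the mouth (12 mm beyond the collar's shoulder): where one finger lies along the tube's plain +y side against the shoulder and the other outside the lever.
- cam_lever (a joint): Cam lever: 0 = closed, flat along the tube; grows as its tip swings out sideways to the -y side (rad, up to 1.0; starts at 0.72 to 0.85). It stays where it is left. Below about 0.65 its cam bites on the rod and pushes the leg outward with up to 10 N; past 0.15 it is over centre, stays shut and locks the leg.
- lever_arm: The red lever's arm, 55 mm long, 6 mm thick and 15 mm high, centred on the height of the leg's axis; origin on the hinge pin, the arm runs along its own -x. Closed, its outer face lies 19.5 mm from the tube's axis, so lever and tube together are 30.5 mm wide.
- lever_tip (a point): Point on the lever arm 48 mm from the hinge pin, near its tip.
- paint_can: Small yellow and red paint can with pale lid, 75 mm diameter, 76 mm high, beside the stand; origin under its centre. Leave alone.
- brass_padlock: Brass padlock lying flat, 60 x 38 x 14 mm; origin under its centre. Leave alone.
- red_die: Red die, 23 mm; origin under its centre. Leave alone.
- blue_tin: Round white badge tin with a blue lid, 38 mm diameter, 12 mm high; origin under its centre. Leave alone.
- pivot (a point): The leg's pivot pin, 45 mm above the table; distances along the leg are from here. The pin lies along the stand's y.
- clip (a point): Fork clip on the foot plate, 53 mm from the pivot: where the rod's axis lies once seated, 45 mm above the table. The clip is 22 mm long along the leg and 70 mm high: fixed black prong at the stand's +y, sprung orange jaw at -y.
- lever_pin (a point): The lever's upright hinge pin: 20 mm from the mouth towards the foot and 16 mm to the -y side of the leg's axis, at the axis's height. Closing the lever takes about 5 N at 25 mm from the pin.

How it is judged:
By the outcome, as a careful person would: the job done as asked, in the order asked, and still so for the second after the job is handed in, while the arm keeps its last pose, push and grip.
It also fails if it takes over 48 s, if anything falls off the work surface, if the arm or the gripper's body presses on something with over 40 N, if the wrist force passes 120 N, or if a joint passes its speed limit or range.

## Working session

There is one attempt and no reset: what is moved stays moved. The work goes in short steps, Python scripts to look and compute and a tool call to move; the robot and the scene stay as the last step left them, time stands still between calls to the robot, and variables do not carry over. Pictures are saved under pics/ and viewed, at most 10 in all, crops included, and the job is handed in when it is done.

Besides the shell and the picture viewer there is one more tool, called after "Emit:" by a JSON object that holds its "method" and its "body". carry_out: Moves the arm, as the interface text tells. Its arguments: {"type":"object","properties":{"motion":{"type":"array"}},"required":["motion"]}

```bash
mkdir -p pics; cat > h.py <<'E'
from bench import *
import numpy as np, cv2
from scipy.spatial.transform import Rotation as R
def snap(n,f):
    im=get_image(n); cv2.imwrite('pics/'+f,im['color']); np.savez('pics/'+f+'.npz',**im); return im
def load(f): return np.load('pics/'+f+'.npz')
def ray(im,u,v):
    d=np.linalg.inv(im['mtx'])@[u,v,1]; return np.array(im['position'],float),R.from_quat(im['orientation']).apply(d)
def atz(im,u,v,z):
    p,d=ray(im,u,v); return p+d*(z-p[2])/d[2]
def proj(im,P):
    q=R.from_quat(im['orientation']).inv().apply(np.array(P,float)-im['position'])@np.array(im['mtx']).T
    return q[...,:2]/q[...,2:]
def tri(a,uva,b,uvb):
    p,d=ray(a,*uva);q,e=ray(b,*uvb);d=d/np.linalg.norm(d);e=e/np.linalg.norm(e)
    s=np.linalg.lstsq(np.c_[d,-e],q-p,rcond=None)[0]
    A=p+s[0]*d;B=q+s[1]*e;return (A+B)/2,np.linalg.norm(A-B)
E
python3 - <<'E'
from h import *
for n in('top','side'):
    im=snap(n,n+'1.png');print(n,im['position'],R.from_quat(im['orientation']).as_matrix().round(3).tolist(),np.array(im['mtx']).tolist())
s=read_state();print(s)
E
```

```text
top [ 283.70259683 -201.49335291  983.847174  ] [[-0.024, -0.979, 0.205], [-1.0, 0.024, 0.001], [-0.005, -0.204, -0.979]] [[512.2759316462586, 0.0, 324.08574510664243], [0.0, 512.2759316462586, 200.2026260528553], [0.0, 0.0, 1.0]]
side [  400.03352535 -1077.73170955   478.35291101] [[0.996, -0.048, 0.077], [-0.09, -0.43, 0.898], [-0.01, -0.902, -0.432]] [[490.12026919624276, 0.0, 318.3981618763003], [0.0, 490.12026919624276, 199.56184040772473], [0.0, 0.0, 1.0]]
{'clock': 0.1, 'joints': array([ 1.53957299e+00,  3.85441077e-01,  6.76707507e-03, -4.33986782e-04,
       -1.19401701e+00, -2.58620949e-01]), 'joint_vel': array([ 0.00093164, -0.00472957,  0.00274096,  0.00166979,  0.00113418,
        0.00073943]), 'joint_efforts': array([-6.36718778e-04, -3.93321884e+01,  1.88930207e+01,  4.19796690e+00,
       -2.58904918e-03,  1.60295755e-06]), 'position': array([178.45535231, 598.45959413, 244.35619318]), 'ee_rot': array([ 9.89505128e-01, -1.44494513e-01, -9.29144381e-05,  9.64109130e-04]), 'contact_force': array([ 0.11119914, -0.02854904, -0.27495679]), 'wrist_torque': array([ 0.01569962,  0.04905749, -0.01942711]), 'grasp_force': 0.0, 'gripper_width': 85.28114417978273}
```

View pics/top1.png

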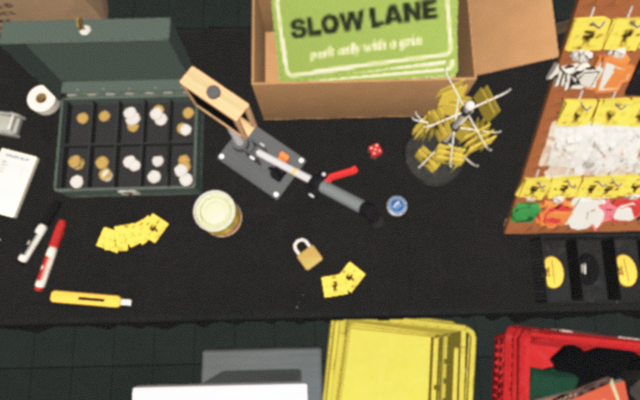

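View pics/side1.png

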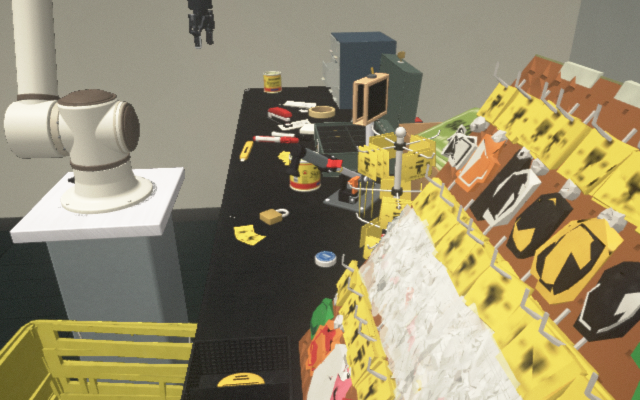

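The top view shows the stand plate around (262,160), the raised leg running from (250,150) to the foot at (372,213), the red lever at (340,173), the die at (375,150), the tin at (397,206), the padlock at (307,254) and the can at (217,213). The side view shows the leg at about (320,160).

```bash
python3 - <<'E'
import cv2,numpy as np
t=cv2.imread('pics/top1.png')[110:240,200:400];s=cv2.imread('pics/side1.png')[130:220,270:410]
t=cv2.resize(t,None,fx=4,fy=4,interpolation=cv2.INTER_CUBIC)
cv2.imwrite('pics/c1.png',t)
cv2.imwrite('pics/c2.png',cv2.resize(s,None,fx=5,fy=5,interpolation=cv2.INTER_CUBIC))
E
```

```text
(no output)
```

View pics/c1.png

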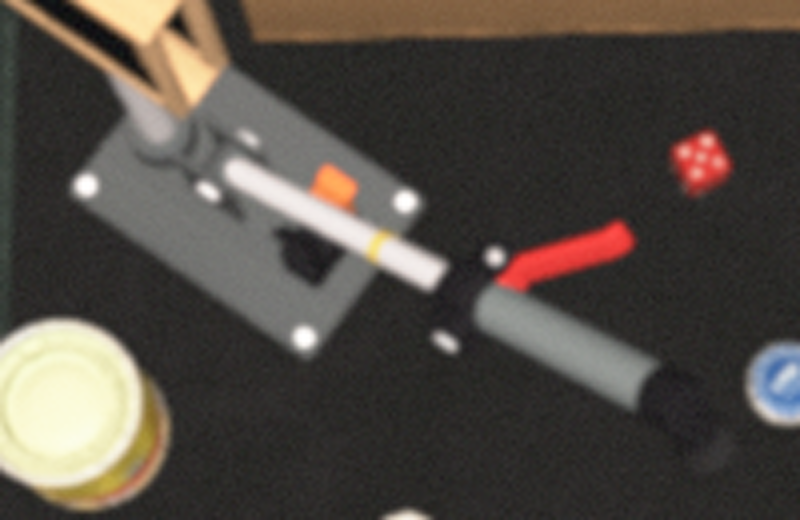

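View pics/c2.png

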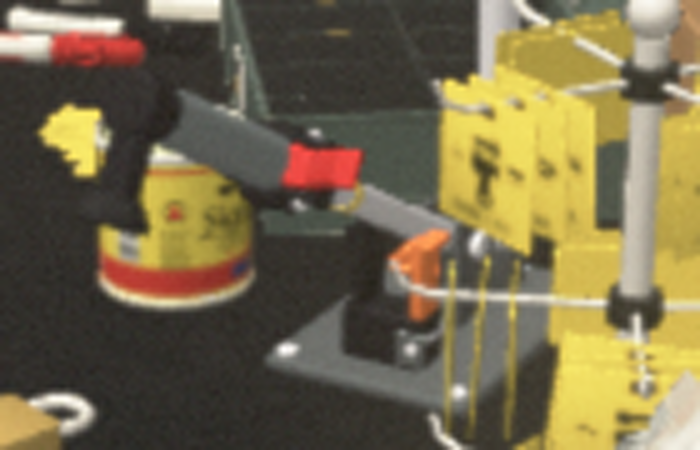

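The top crop shows the plate corners, pin bolts (248,138) and (208,190), band at (378,246), mouth near (440,275), tube/foot junction at (648,385) and lever from (505,275) to (628,235). The side crop shows the band at (350,197), collar at (315,170) and tube/foot junction near (172,125).

```bash
cat > fit.py <<'E'
from h import *
from scipy.optimize import least_squares
t=load('top1.png');s=load('side1.png')
T=lambda u,v:np.array([u/4+200,v/4+110]);S=lambda u,v:np.array([u/5+270,v/5+130])
for n,c in dict(left=(68,187),right=(425,203),bot=(303,358),s1=(85,185),s2=(405,200),s3=(304,338)).items(): print(n,atz(t,*T(*c),8).round(1))
print('pins',atz(t,*T(248,138),45).round(1),atz(t,*T(208,190),45).round(1))
for n,c,z in (('die',(702,165),20),('tin',(790,383),12)): print(n,atz(t,*T(*c),z).round(1))
print('padlock',atz(t,307,254,14).round(1),'can',atz(t,200+68/4,110+405/4,76).round(1))
print('band tri',tri(t,T(380,248),s,S(350,197)))
def leg(p,d): # p: px,py,yaw,theta,s ; d dist along
    a=np.array([-np.cos(p[2])*np.cos(p[3]),-np.sin(p[2])*np.cos(p[3]),np.sin(p[3])])
    return np.array([p[0],p[1],45])+d*a
def leverpin(p): 
    y=np.array([-np.sin(p[2]),np.cos(p[2]),0]); return leg(p,112+p[4])-16*y
def res(p,verbose=0):
    r=[proj(t,leg(p,0))-T(228,164), proj(t,leg(p,p[5]))-T(378,247),
       proj(s,leg(p,p[5]))-S(350,197),
       proj(t,leg(p,92+p[4]))-T(440,275),proj(t,leg(p,92+114+p[4]))-T(648,387),
       proj(s,leg(p,92+114+p[4]))-S(172,128)]
    return np.ravel(r)
if __name__=='__main__':
    f=least_squares(res,[480,-60,np.deg2rad(60),.6,.06*1000,110],x_scale=[10,10,.1,.1,10,10]);print(f.x.round(3),res(f.x).round(1))
    np.save('fit.npy',f.x)
    p=f.x
    print('grip',leg(p,128+p[4]),'pin',leverpin(p))
    p2=p.copy();p2[3]=0
    for d in (53,p[5],195,92+p[4],128+p[4],230+p[4]): print(d,leg(p,d).round(1),leg(p2,d).round(1))
E
python3 fit.py
```

```text
left [580.9   9.3   8. ]
right [ 568.2 -167.6    8. ]
bot [ 491.4 -106.9    8. ]
s1 [581.7   0.9   8. ]
s2 [ 570.  -157.7    8. ]
s3 [ 501.3 -107.4    8. ]
pins [591.9 -84.6  45. ] [566.5 -65.5  45. ]
die [ 580.6 -304.    20. ]
tin [ 472.3 -342.5   12. ]
padlock [ 383.2 -166.2   14. ] can [457.9  -7.3  76. ]
band tri (array([ 522.97150501, -150.25830239,   97.95438261]), np.float64(2.61344551860489))
[ 5.78846e+02 -7.40620e+01  9.42000e-01  5.05000e-01  5.69040e+01
  1.07164e+02] [-0.5  0.2  0.3 -0.7 -0.3  0.6  1.2  0.8 -1.2 -1.5 -1.1  0.3]
grip [ 483.6851374  -204.92842161  134.48627405] pin [ 504.86001998 -203.01413952  126.74289804]
53 [ 551.6 -111.6   70.6] [ 547.7 -116.9   45. ]
107.16389332606421 [ 523.7 -149.9   96.9] [ 515.8 -160.7   45. ]
195 [ 478.5 -212.1  139.4] [ 464.2 -231.8   45. ]
148.90389512973826 [ 502.2 -179.4  117.1] [ 491.3 -194.5   45. ]
184.90389512973826 [ 483.7 -204.9  134.5] [ 470.1 -223.6   45. ]
286.90389512973826 [ 431.2 -277.1  183.9] [ 410.1 -306.1   45. ]
```

```bash
cat >> h.py <<'E'
PIV=np.array([579,-74.5,45.]);YAW=.935
def legp(d,th=0,off=0,dz=0):
    return PIV+d*np.array([-np.cos(YAW)*np.cos(th),-np.sin(YAW)*np.cos(th),np.sin(th)])+off*np.array([-np.sin(YAW),np.cos(YAW),0])+[0,0,dz]
def toolR(tilt=0): # tool x to foot, y to plain side, z down; tilt leans the body to the foot
    u=np.array([-np.cos(YAW),-np.sin(YAW),0]);y=np.array([-np.sin(YAW),np.cos(YAW),0])
    return R.from_matrix(np.c_[u,y,np.cross(u,y)])*R.from_rotvec([0,-tilt,0])
def need(pos,tilt=0):
    s=read_state();r=R.from_quat(s['ee_rot'])
    print('t',round(s['clock'],2),'pos',s['position'].round(1),'F',s['contact_force'].round(1),'w',round(s['gripper_width'],1),'turn',(r.inv()*toolR(tilt)).as_rotvec().round(3),'shift',r.inv().apply(pos-s['position']).round(1))
E
python3 - <<'E'
from h import *
s=read_state()
print(toolR(.35).apply([0,0,1]))
need(legp(200)*[1,1,0]+[0,0,260])
E
```

```text
[ 0.20361904  0.27589526 -0.93937271]
t 0.1 pos [178.5 598.5 244.4] F [ 0.1 -0.  -0.3] w 85.3 turn [ 1.000e-03 -2.000e-03  1.917e+00] shift [508.5 718.5 -14.2]
```

Emit:
{"method": "carry_out", "body": {"motion": [[0,0,0.13,34,48,-15,-1],[0,0,0.26,68,96,-30,-1],[0,0,0.39,102,144,-45,-1],[0,0,0.52,136,192,-50,-1],[0,0,0.65,170,240,-50,-1]]}}

```text
clock: 0.72
position: [273.1, 318.5, 295.6]
ee_rot: [0.891, -0.454, -0.0, -0.0]
contact_force: [1.0, 0.4, 1.0]
gripper_width: 0.5
grasp_force: 0.0
```

```bash
python3 - <<'E'
from h import *
need(legp(200)*[1,1,0]+[0,0,270])
E
```

```text
t 0.72 pos [273.1 318.5 295.6] F [1.  0.4 1. ] w 0.5 turn [-0.000e+00  1.000e-03  1.263e+00] shift [558.3 173.6  25.2]
```

Emit:
{"method": "carry_out", "body": {"motion": [[0,0,0.13,56,17,0,-1],[0,0,0.26,112,34,0,-1],[0,0,0.39,168,51,0,-1],[0,0,0.52,224,68,0,-1],[0,0,0.65,279,87,0,-1]]}}

```text
clock: 1.35
position: [367.2, 41.9, 295.4]
ee_rot: [-0.699, 0.715, -0.0, 0.0]
contact_force: [0.5, 0.4, -0.1]
gripper_width: -0.0
grasp_force: 0.0
```

```bash
python3 - <<'E'
from h import *
need(legp(200)*[1,1,0]+[0,0,230])
E
```

```text
t 1.35 pos [367.2  41.9 295.4] F [ 0.5  0.4 -0.1] w -0.0 turn [-0.     0.001  0.613] shift [275.2 -99.2  65.3]
```

Emit:
{"method": "carry_out", "body": {"motion": [[0,0,0.13,55,-20,0,-1],[0,0,0.26,110,-40,15,-1],[0,0,0.39,165,-60,30,-1],[0,0,0.52,220,-80,48,-1],[0,0,0.613,275,-99,65,-1]]}}

```text
clock: 1.98
position: [461.2, -235.1, 229.4]
ee_rot: [-0.451, 0.893, 0.0, -0.0]
contact_force: [1.4, 1.0, -0.1]
gripper_width: 0.1
grasp_force: 0.0
```

```bash
python3 - <<'E'
from h import *
need(legp(200)*[1,1,0]+[0,0,180])
a=snap('top','top2.png')['color'];b=snap('side','side2.png')['color']
o=np.vstack([cv2.resize(a[110:240,200:440],None,fx=3,fy=3),cv2.resize(b[110:210,260:500],None,fx=2,fy=2).repeat(1,0)[:,:480].copy() if 0 else np.pad(cv2.resize(b[110:210,270:410],None,fx=2,fy=2),((0,0),(0,440),(0,0)))])
cv2.imwrite('pics/c3.png',o)
E
```

```text
t 1.98 pos [ 461.2 -235.1  229.4] F [ 1.4  1.  -0.1] w 0.1 turn [ 0. -0.  0.] shift [ 0.8  0.5 49.4]
```

View pics/c3.png

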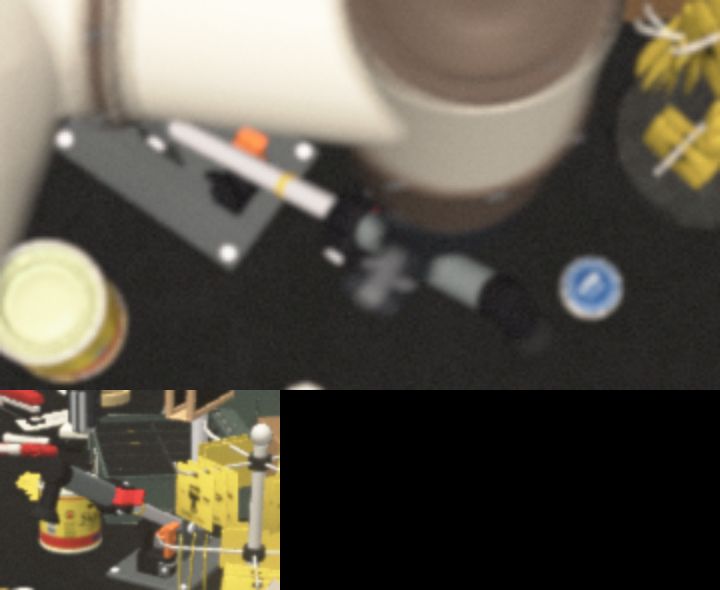

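The gripper hangs over the tube (top crop ~(385,280)). The band at (285,185) and the mouth near (335,210) are visible.

Emit:
{"method": "carry_out", "body": {"motion": [[0,0,0,0,0,30,-1],[0,0,0,0,0,42,-1],[0,0,0,0,0,54,-1],[0,0,0,0,0,66,-1],[0,0,0,0,0,78,-1]]}}

```text
clock: 2.7
position: [461.9, -232.9, 153.5]
ee_rot: [-0.453, 0.892, -0.001, 0.001]
contact_force: [-1.4, 3.6, 12.0]
gripper_width: -0.2
grasp_force: 5.8
```

Emit:
{"method": "carry_out", "body": {"motion": [[0,0,0,0,0,12,-1],[0,0,0,0,0,24,-1],[0,0,0,0,0,36,-1],[0,0,0,0,0,48,-1],[0,0,0,0,0,60,-1]]}}

```text
clock: 3.32
position: [460.8, -232.9, 91.2]
ee_rot: [-0.452, 0.892, 0.0, 0.0]
contact_force: [-0.2, 0.1, 0.5]
gripper_width: 0.2
grasp_force: 0.0
```

Emit:
{"method": "carry_out", "body": {"motion": [[0,0,0,0,0,6,-1],[0,0,0,0,0,12,-1],[0,0,0,0,0,17,-1],[0,0,0,0,0,20,-1],[0,0,0,0,0,22,-1]]}}

```text
clock: 3.95
position: [461.0, -233.1, 70.3]
ee_rot: [-0.452, 0.892, -0.0, 0.0]
contact_force: [-0.5, -0.6, -0.1]
gripper_width: -0.1
grasp_force: 0.6
```

```bash
python3 - <<'E'
from h import *
a=snap('top','top3.png')['color'];b=snap('side','side3.png')['color']
o=np.zeros((600,800,3),np.uint8)
o[:390,:720]=cv2.resize(a[110:240,200:440],None,fx=3,fy=3)
o[390:,:420]=cv2.resize(b[130:200,270:410],None,fx=3,fy=3)
cv2.imwrite('pics/c4.png',o)
E
```

```text
(no output)
```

View pics/c4.png

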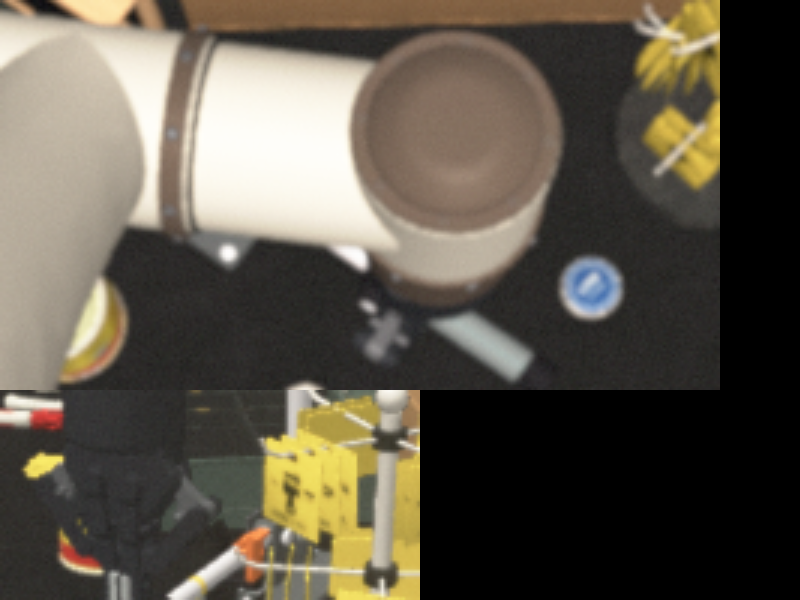

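The jaw appears to be over the level rod (side crop (250,550)). I check by projecting the level-leg model.

```bash
python3 - <<'E'
from h import *
t=load('top3.png');s=load('side3.png')
C=lambda q:((q-[200,110])*3).round(0);D=lambda q:((q-[270,130])*3+[0,390]).round(0)
for d in (53,107,157,200,271,295): print(d,C(proj(t,legp(d))),D(proj(s,legp(d))),'up.52',D(proj(s,legp(d,.5))))
print('tcp',C(proj(t,[461,-233,70])))
E
```

```text
53 [237. 169.] [235. 558.] up.52 [240. 523.]
107 [307. 217.] [199. 586.] up.52 [208. 511.]
157 [372. 261.] [162. 613.] up.52 [176. 499.]
200 [428. 300.] [128. 639.] up.52 [146. 488.]
271 [523. 365.] [ 66. 685.] up.52 [ 90. 467.]
295 [556. 387.] [ 44. 702.] up.52 [ 70. 459.]
tcp [426. 291.]
```

Emit:
{"method": "carry_out", "body": {"motion": [[0,0,0,0,0,-50,-1],[0,0,0,0,-5,-100,-1],[0,-0.12,0,3,-12,-130,1],[0,-0.24,0,6,-18,-150,1],[0,-0.35,0,9,-25,-150,1]]}}

```text
clock: 4.68
position: [477.3, -255.6, 223.3]
ee_rot: [-0.446, 0.877, 0.077, 0.159]
contact_force: [-0.2, -0.5, -0.4]
gripper_width: 54.4
grasp_force: 0.0
```

```bash
python3 - <<'E'
from h import *
need(legp(205,0,-25.5)*[1,1,0]+[0,0,35],.35)
a=snap('top','top4.png')['color'];b=snap('side','side4.png')['color']
o=np.zeros((600,800,3),np.uint8)
o[:390,:720]=cv2.resize(a[110:240,200:440],None,fx=3,fy=3)
o[390:,:420]=cv2.resize(b[150:220,270:410],None,fx=3,fy=3)
cv2.imwrite('pics/c5.png',o)
E
```

```text
t 4.67 pos [ 477.3 -255.6  223.3] F [-0.2 -0.5 -0.4] w 54.4 turn [-0.005  0.005  0.006] shift [ 64.4   1.5 177. ]
```

View pics/c5.png

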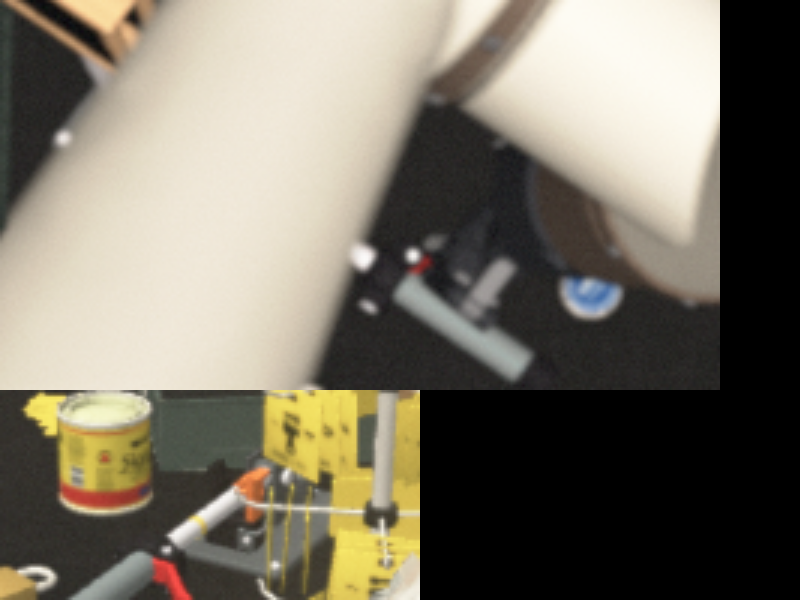

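The leg is level with the jaw over it. In the side crop the band is at (200,523) and the collar front near (172,545), with the red lever still open. Next I measure the band's distance along the leg.

```bash
cat > band.py <<'E'
from h import *
from scipy.optimize import least_squares
def blob(im,c,r=4):
    # yellow saturation weighted centroid near c
    h=cv2.cvtColor(im['color'],cv2.COLOR_BGR2LAB).astype(float)[...,2]-128
    u,v=np.round(c).astype(int);w=h[v-r:v+r+1,u-r:u+r+1];w=np.clip(w-.35*w.max(),0,None)
    V,U=np.mgrid[v-r:v+r+1,u-r:u+r+1];return np.array([(w*U).sum(),(w*V).sum()])/w.sum()
def ring(d,th,im,n=72):
    a=np.array([-np.cos(YAW)*np.cos(th),-np.sin(YAW)*np.cos(th),np.sin(th)]);y=np.array([-np.sin(YAW),np.cos(YAW),0]);z=np.cross(y,a)
    ph=np.linspace(0,2*np.pi,n);N=np.cos(ph)[:,None]*y+np.sin(ph)[:,None]*z
    P=PIV+d*a+7*N; k=((im['position']-P)*N).sum(1);return (proj(im,P)*k.clip(0)[:,None]).sum(0)/k.clip(0).sum()
if __name__=='__main__':
    for f,th,c in (('top1.png',.52,(294.5,171.7)),('side4.png',0,(270+200/3,150+133/3)),('side1.png',.52,(340,169.4))):
        im=load(f);b=blob(im,c)
        g=least_squares(lambda p:ring(p[0],p[1],im)-b,[107,th]) if 0 else None
        r=min((np.linalg.norm(ring(d,th,im)-b),d) for d in np.arange(95,125,.25))
        print(f,b.round(2),r, ring(r[1],th,im).round(1),'px/mm',np.linalg.norm(ring(108,th,im)-ring(107,th,im)).round(2))
    im=load('side4.png');print('mouth157',proj(im,legp(157)),'pivot',proj(im,legp(0)))
E
python3 band.py
```

```text
top1.png [293.74 170.82] (np.float64(0.3129478395333749), np.float64(110.5)) [293.9 170.6] px/mm 0.43
side4.png [336.01 193.62] (np.float64(1.393033461269987), np.float64(111.5)) [336.8 194.7] px/mm 0.29
side1.png [339.09 167.2 ] (np.float64(1.638677841600002), np.float64(124.25)) [338.4 168.7] px/mm 0.22
mouth157 [323.95281357 204.36757342] pivot [359.59735328 177.72592963]
```

```bash
python3 - <<'E'
from h import *
need(legp(199,0,-25.5)*[1,1,0]+[0,0,240],0)
E
```

```text
t 4.78 pos [ 475.9 -257.1  220.9] F [-0.9 -0.6  1.1] w 68.8 turn [-0.002  0.352 -0.   ] shift [-15.2  -0.  -14.8]
```

Emit:
{"method": "carry_out", "body": {"motion": [[0,0.12,0,-5,0,-5,1],[0,0.24,0,-10,0,-10,1],[0,0.352,0,-15,0,-15,1],[0,0.352,0,-15,0,-15,1]]}}

```text
clock: 5.28
position: [481.9, -245.9, 239.3]
ee_rot: [-0.454, 0.891, -0.001, -0.001]
contact_force: [-0.7, -0.2, 0.1]
gripper_width: 85.6
grasp_force: 0.0
```

```bash
python3 - <<'E'
from h import *
need(legp(198,0,-25.5)*[1,1,0]+[0,0,40],0)
a=snap('top','top5.png')['color']
cv2.imwrite('pics/c6.png',cv2.resize(a[120:220,240:373],None,fx=6,fy=6,interpolation=cv2.INTER_CUBIC))
im=load('top5.png')
for d in (0,53,107,110,157,181,271): print(d,((proj(im,legp(d))-[240,120]+.5)*6-.5).round(0))
E
```

```text
t 5.28 pos [ 481.9 -245.9  239.3] F [-0.7 -0.2  0.1] w 85.6 turn [-0.    -0.003  0.008] shift [  1.7  -1.8 199.3]
0 [103. 189.]
53 [237. 281.]
107 [376. 376.]
110 [384. 381.]
157 [506. 465.]
181 [569. 509.]
271 [809. 673.]
```

View pics/c6.png

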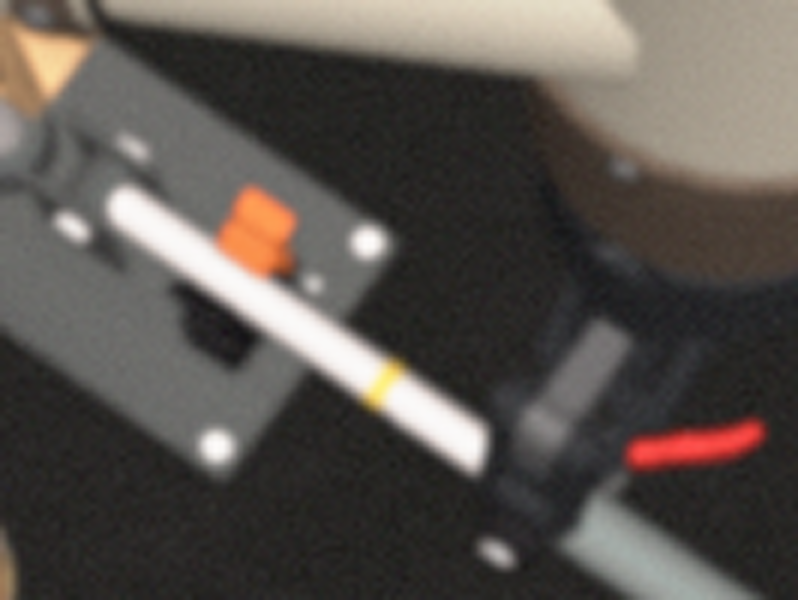

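The top view shows the seated rod. The band centre is at (384,384), giving d≈110.5, so the foot-side edge is about 113.5. The lever is open at (700,445), and the gripper covers the mouth. I now descend beside the tube.

Emit:
{"method": "carry_out", "body": {"motion": [[0,0,0,2,-2,50,1],[0,0,0,2,-2,100,1],[0,0,0,2,-2,150,1],[0,0,0,2,-2,190,1],[0,0,0,2,-2,206,1]]}}

```text
clock: 5.95
position: [479.6, -251.1, 31.2]
ee_rot: [-0.452, 0.892, 0.001, -0.002]
contact_force: [0.7, 0.9, 0.1]
gripper_width: 85.5
grasp_force: 0.0
```

```bash
python3 - <<'E'
from h import *
from band import blob,ring
need(legp(192,0,-25.5)*[1,1,0]+[0,0,33],0)
im=load('top5.png');b=blob(im,(240+384/6,120+384/6))
print(b,min((np.linalg.norm(ring(d,0,im)-b),d) for d in np.arange(95,125,.25)))
E
```

```text
t 5.95 pos [ 479.6 -251.1   31.2] F [0.7 0.9 0.1] w 85.5 turn [ 0.004 -0.003  0.002] shift [-9.2 -0.6 -1.8]
[303.44065657 183.54040404] (np.float64(0.3355757463943173), np.float64(111.25))
```

Emit:
{"method": "carry_out", "body": {"motion": [[0,0,0,-3,-0.5,-1,1],[0,0,0,-6,-0.5,-1,1],[0,0,0,-8,-0.5,-1,1],[0,0,0,-9,-0.5,-1,1],[0,0,0,-9,-0.5,-1,1]]}}

```text
clock: 6.58
position: [487.3, -244.0, 35.1]
ee_rot: [-0.452, 0.892, -0.001, -0.0]
contact_force: [0.0, -0.5, 0.1]
gripper_width: 84.9
grasp_force: 0.0
```

Emit:
{"method": "carry_out", "body": {"motion": [[0,0,0,-1,0,0,1],[0,0,0,-2,0,0,1],[0,0,0,-3,0,0,1],[0,0,0,-4,0,0,1],[0,0,0,-4,0,0,1]]}}

```text
clock: 7.2
position: [489.3, -240.9, 34.6]
ee_rot: [-0.452, 0.892, -0.0, -0.001]
contact_force: [-1.5, -2.6, 1.9]
gripper_width: 85.3
grasp_force: 1.6
```

Emit:
{"method": "carry_out", "body": {"motion": [[0,0,0,-8,0,0,1],[0,0,0,-16,0,0,1],[0,0,0,-24,0,0,1],[0,0,0,-32,0,0,1],[0,0,0,-35,0,0,1]]}}

```text
clock: 7.82
position: [510.6, -212.0, 34.5]
ee_rot: [-0.453, 0.892, -0.001, -0.001]
contact_force: [-0.5, -4.0, 2.7]
gripper_width: 85.4
grasp_force: 1.8
```

```bash
python3 - <<'E'
from h import *
a=snap('top','top6.png')['color']
need(legp(149,0,-26.5)*[1,1,0]+[0,0,33],0)
cv2.imwrite('pics/c7.png',cv2.resize(a[130:230,240:373],None,fx=6,fy=6,interpolation=cv2.INTER_CUBIC))
im=load('top6.png')
for d in (107,111,114,120,130): print(d,((proj(im,legp(d))-[240,130]+.5)*6-.5).round(0))
E
```

```text
t 7.88 pos [ 510.7 -212.    34.5] F [ 0.1 -3.4  2. ] w 85.6 turn [-0.    -0.002  0.004] shift [-2.2  0.1  1.5]
107 [376. 316.]
111 [386. 323.]
114 [394. 329.]
120 [410. 339.]
130 [436. 357.]
```

View pics/c7.png

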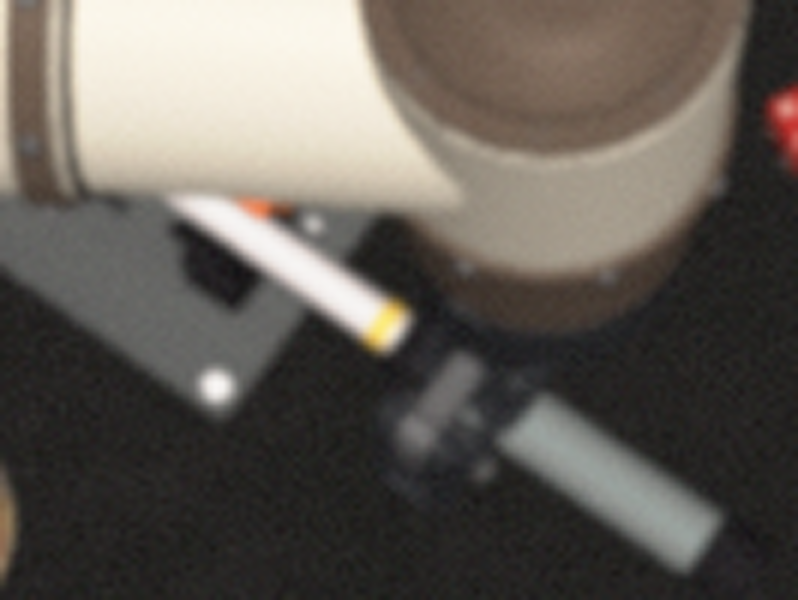

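The band is at (386,325) with its foot edge near (394,330). A sliver of white rod remains up to the dark collar at about (404,338). I take a profile along the rod for accuracy.

```bash
cat > prof.py <<'E'
from h import *
import sys
im=load(sys.argv[1]);c=im['color'].astype(np.float32)
for off in (-2.5,0,2.5):
    ds=np.arange(98,132,1.)
    P=np.array([legp(d,0,off,6.5) for d in ds]);q=proj(im,P).astype(np.float32)
    v=cv2.remap(c,q[:,0][None],q[:,1][None],cv2.INTER_LINEAR)[0]
    print(off,'R',[f'{int(d)}:{int(r)}/{int(b)}' for d,b,r in zip(ds,v[:,0],v[:,2])])
E
python3 prof.py top6.png
```

```text
-2.5 R ['98:220/211', '99:221/211', '100:220/209', '101:219/208', '102:221/209', '103:220/207', '104:219/206', '105:221/204', '106:224/198', '107:225/184', '108:228/165', '109:233/143', '110:234/121', '111:234/111', '112:236/108', '113:232/121', '114:226/137', '115:211/146', '116:190/147', '117:161/134', '118:126/110', '119:91/82', '120:66/62', '121:44/43', '122:39/38', '123:38/37', '124:38/38', '125:42/42', '126:46/45', '127:45/46', '128:45/47', '129:44/45', '130:39/43', '131:39/42']
0 R ['98:242/237', '99:242/237', '100:242/237', '101:242/236', '102:242/237', '103:242/237', '104:242/236', '105:243/234', '106:244/228', '107:245/216', '108:246/190', '109:248/161', '110:248/140', '111:249/127', '112:249/128', '113:247/143', '114:243/162', '115:235/174', '116:222/179', '117:186/159', '118:147/133', '119:108/102', '120:76/72', '121:50/49', '122:39/39', '123:35/34', '124:36/36', '125:39/40', '126:41/43', '127:44/45', '128:43/45', '129:39/43', '130:39/43', '131:42/44']
2.5 R ['98:245/241', '99:244/241', '100:244/240', '101:245/241', '102:245/241', '103:245/241', '104:245/241', '105:245/238', '106:245/232', '107:246/219', '108:248/196', '109:249/169', '110:250/146', '111:251/129', '112:251/136', '113:250/153', '114:247/171', '115:241/188', '116:223/186', '117:193/168', '118:157/145', '119:115/109', '120:78/75', '121:54/53', '122:38/37', '123:35/34', '124:36/36', '125:38/37', '126:41/42', '127:42/45', '128:44/47', '129:45/49', '130:46/49', '131:46/49']
```

Emit:
{"method": "carry_out", "body": {"motion": [[0,0,0,-2,0,0,1],[0,0,0,-4,0,0,1],[0,0,0,-4.5,0,0,1],[0,0,0,-4.5,0,0,1]]}}

```text
clock: 8.38
position: [512.8, -209.0, 34.4]
ee_rot: [-0.452, 0.892, -0.0, -0.001]
contact_force: [-1.5, -2.2, 1.3]
gripper_width: 85.1
grasp_force: 1.5
```

```bash
python3 - <<'E'
from h import *
snap('top','top7.png')
need(legp(145,0,-26.5)*[1,1,0]+[0,0,33],0)
E
python3 prof.py top7.png
```

```text
t 8.43 pos [ 512.8 -209.    34.4] F [-0.7 -4.5  2. ] w 85.6 turn [-0.    -0.002  0.004] shift [-2.5  0.1  1.4]
-2.5 R ['98:221/212', '99:222/213', '100:221/210', '101:219/209', '102:222/210', '103:222/209', '104:220/207', '105:221/206', '106:224/198', '107:225/184', '108:227/165', '109:232/144', '110:231/119', '111:223/99', '112:215/82', '113:186/70', '114:148/57', '115:110/47', '116:75/39', '117:51/34', '118:43/36', '119:39/38', '120:40/39', '121:41/40', '122:42/42', '123:42/43', '124:42/43', '125:40/42', '126:38/39', '127:40/40', '128:42/42', '129:51/51', '130:62/62', '131:72/71']
0 R ['98:241/236', '99:242/236', '100:242/237', '101:242/237', '102:243/238', '103:242/237', '104:242/236', '105:243/233', '106:244/228', '107:245/216', '108:246/191', '109:249/165', '110:247/136', '111:244/112', '112:232/92', '113:204/77', '114:165/61', '115:123/49', '116:81/40', '117:57/37', '118:42/36', '119:37/38', '120:38/39', '121:39/41', '122:41/42', '123:43/44', '124:43/45', '125:42/45', '126:43/46', '127:45/47', '128:49/50', '129:54/55', '130:64/64', '131:77/76']
2.5 R ['98:245/241', '99:245/241', '100:245/241', '101:245/241', '102:245/242', '103:245/241', '104:245/240', '105:245/238', '106:246/233', '107:247/221', '108:248/200', '109:250/173', '110:249/143', '111:248/117', '112:238/98', '113:215/80', '114:173/64', '115:126/47', '116:87/38', '117:59/33', '118:39/30', '119:38/35', '120:39/40', '121:40/39', '122:42/39', '123:44/43', '124:45/47', '125:45/48', '126:46/48', '127:48/51', '128:52/55', '129:57/59', '130:68/69', '131:82/81']
```

Emit:
{"method": "carry_out", "body": {"motion": [[0,0,0,0,-3,0,1],[0,0,0,0,-2,0,0.85],[0,0,0,0,1,0,0.7],[0,0,0,0,3,0,0.6],[0,0,0,-0.5,5,0,0.5]]}}

```text
clock: 9.05
position: [507.6, -205.3, 34.3]
ee_rot: [-0.452, 0.892, 0.0, -0.002]
contact_force: [-3.3, -2.0, 3.6]
gripper_width: 63.9
grasp_force: 3.0
```

```bash
sed -i 's/for off in (-2.5,0,2.5)/for off in (1.5,)/; s/98,132/104,120/' prof.py; cat > st.sh <<'E'
python3 - <<'P'
from h import *
snap('top','cur.png')
s=read_state();p=s['position']-PIV;u=np.array([-np.cos(YAW),-np.sin(YAW)]);y=np.array([-np.sin(YAW),np.cos(YAW)])
print('t',s['clock'].round(2) if hasattr(s['clock'],'round') else s['clock'],'d',(p[:2]@u).round(2),'off',(p[:2]@y).round(2),'z',p[2]+45,'F along foot',(s['contact_force'][:2]@u).round(1),'lat',(s['contact_force'][:2]@y).round(1),'z',s['contact_force'][2].round(1),'w',round(s['gripper_width'],1),'plain face',(p[:2]@y+s['gripper_width']/2).round(1),'g',s['grasp_force'])
P
python3 prof.py cur.png
E
bash st.sh
```

```text
t 9.1 d 147.46 off -20.27 z 34.315515819201735 F along foot 2.6 lat 4.8 z 3.4 w 64.1 plain face 11.8 g 3.30605685710907
1.5 R ['104:246/241', '105:246/239', '106:246/234', '107:248/221', '108:249/200', '109:250/170', '110:250/141', '111:247/118', '112:239/98', '113:216/80', '114:175/65', '115:130/51', '116:92/44', '117:56/40', '118:44/38', '119:38/38']
```

Emit:
{"method": "carry_out", "body": {"motion": [[0,0,0,-0.3,2.5,0,0.42],[0,0,0,-0.5,4.5,0,0.34],[0,0,0,-0.5,6.2,0,0.26],[0,0,0,-0.5,7.3,0,0.2],[0,0,0,-0.5,7.3,0,0.2]]}}

```text
clock: 9.72
position: [503.1, -200.7, 34.5]
ee_rot: [-0.452, 0.892, -0.0, -0.001]
contact_force: [-5.1, -0.6, 6.1]
gripper_width: 52.0
grasp_force: 4.4
```

```bash
bash st.sh
```

```text
t 9.775 d 146.65 off -13.92 z 34.56695448051183 F along foot 2.9 lat 3.4 z 6.1 w 51.2 plain face 11.7 g 4.382362947799265
1.5 R ['104:246/242', '105:246/240', '106:246/234', '107:247/219', '108:246/198', '109:241/164', '110:238/133', '111:215/103', '112:186/77', '113:154/59', '114:113/46', '115:74/36', '116:54/34', '117:35/32', '118:35/35', '119:34/35']
```

Emit:
{"method": "carry_out", "body": {"motion": [[0,0,0,0,1.8,0,0.12],[0,0,0,0,3.6,0,0.04],[0,0,0,0,5.3,0,-0.04],[0,0,0,0,5.3,0,-0.04]]}}

```text
clock: 10.28
position: [498.9, -197.9, 34.7]
ee_rot: [-0.452, 0.892, -0.0, -0.001]
contact_force: [-4.6, -1.8, 6.1]
gripper_width: 40.9
grasp_force: 4.8
```

```bash
bash st.sh
```

```text
t 10.325 d 146.81 off -8.82 z 34.6802036871035 F along foot 4.3 lat 3.8 z 6.5 w 40.9 plain face 11.6 g 4.840390523895621
1.5 R ['104:197/191', '105:169/163', '106:145/138', '107:120/112', '108:97/87', '109:83/70', '110:67/52', '111:63/46', '112:58/42', '113:54/40', '114:55/41', '115:56/41', '116:57/42', '117:58/44', '118:58/44', '119:60/46']
```

```bash
sed -i 's/for off in (1.5,)/for off in (4,6)/; s/off,6.5/off,(49-off*off)**.5/' prof.py; for f in top6 top7 cur; do echo $f; python3 prof.py $f.png; done
```

```text
top6
4 R ['104:242/235', '105:242/233', '106:243/227', '107:244/214', '108:245/191', '109:247/163', '110:248/140', '111:249/129', '112:250/128', '113:249/148', '114:245/164', '115:234/172', '116:217/174', '117:186/159', '118:144/129', '119:105/98']
6 R ['104:222/210', '105:222/204', '106:226/200', '107:226/182', '108:229/162', '109:235/140', '110:233/119', '111:235/105', '112:234/112', '113:231/125', '114:220/135', '115:205/142', '116:184/139', '117:148/121', '118:117/102', '119:82/74']
top7
4 R ['104:242/235', '105:243/234', '106:244/229', '107:245/216', '108:246/193', '109:248/165', '110:248/138', '111:243/113', '112:235/93', '113:206/76', '114:169/63', '115:125/49', '116:82/39', '117:55/34', '118:42/34', '119:37/37']
6 R ['104:221/210', '105:222/204', '106:226/200', '107:226/181', '108:229/161', '109:234/139', '110:228/115', '111:220/93', '112:202/79', '113:175/66', '114:136/52', '115:94/38', '116:61/31', '117:45/34', '118:38/36', '119:38/36']
cur
4 R ['104:232/223', '105:227/216', '106:206/192', '107:187/168', '108:167/143', '109:147/116', '110:126/90', '111:105/66', '112:83/46', '113:71/41', '114:54/36', '115:47/36', '116:47/40', '117:48/43', '118:51/44', '119:54/47']
6 R ['104:222/212', '105:218/202', '106:219/197', '107:207/175', '108:197/152', '109:189/130', '110:167/100', '111:149/74', '112:125/58', '113:98/46', '114:71/39', '115:49/36', '116:38/37', '117:39/39', '118:41/41', '119:46/46']
```

Emit:
{"method": "carry_out", "body": {"motion": [[0,0,0,-0.3,1.7,0,-0.12],[0,0,0,-0.5,3.2,0,-0.19],[0,0,0,-0.5,4.2,0,-0.25],[0,0,0,-0.5,4.4,0,-0.3]]}}

```text
clock: 10.82
position: [495.1, -194.3, 35.1]
ee_rot: [-0.452, 0.892, 0.0, -0.001]
contact_force: [-6.6, 2.9, 11.5]
gripper_width: 29.7
grasp_force: 12.8
```

```bash
bash st.sh|head -1
```

```text
t 10.875 d 146.11 off -3.65 z 35.0715438189969 F along foot 0.9 lat 7.0 z 10.4 w 29.8 plain face 11.3 g 12.82192412763834Exception ignored on flushing sys.stdout:
BrokenPipeError: [Errno 32] Broken pipe
```

Emit:
{"method": "carry_out", "body": {"motion": [[0,0,0,0,-0.3,-0.5,-0.5],[0,0,0,0,-0.5,-1,-0.7],[0,0,0,0,-0.5,-1,-1],[0,0,0,0,-0.5,-1,-1]]}}

```text
clock: 11.38
position: [495.1, -194.3, 35.4]
ee_rot: [-0.451, 0.892, 0.001, -0.002]
contact_force: [-6.5, 2.7, 6.9]
gripper_width: 28.9
grasp_force: 58.9
```

```bash
bash st.sh; python3 - <<'E'
from h import *
a=load('cur.png')['color'];b=snap('side','sideF.png')['color']
o=np.zeros((600,800,3),np.uint8)
o[:,:480]=cv2.resize(a[140:240,250:330],None,fx=6,fy=6,interpolation=cv2.INTER_CUBIC)
o[:400,480:]=cv2.resize(b[150:230,285:349],None,fx=5,fy=5,interpolation=cv2.INTER_CUBIC)
cv2.imwrite('pics/c8.png',o)
E
```

```text
t 11.425 d 146.22 off -3.6 z 35.37372410478248 F along foot 1.9 lat 6.8 z 8.0 w 28.8 plain face 10.8 g 58.92006479232805
4 R ['104:84/71', '105:69/56', '106:64/50', '107:60/44', '108:60/44', '109:61/44', '110:62/45', '111:64/49', '112:66/51', '113:68/55', '114:71/59', '115:73/61', '116:73/61', '117:74/60', '118:73/58', '119:70/56']
6 R ['104:104/92', '105:86/74', '106:69/56', '107:60/48', '108:56/43', '109:55/41', '110:56/42', '111:57/43', '112:57/44', '113:59/44', '114:61/46', '115:62/46', '116:62/45', '117:63/47', '118:65/49', '119:65/50']
```

View pics/c8.png

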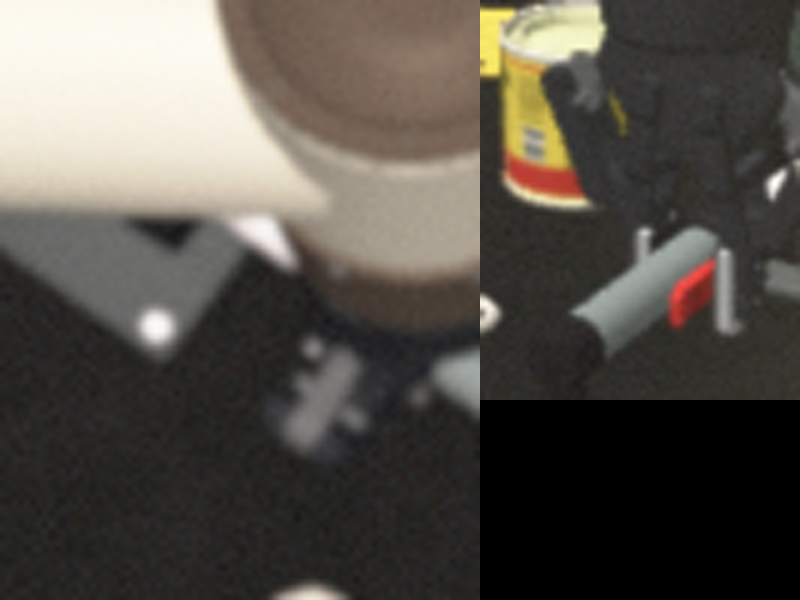

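The lever lies flat under the squeezed finger. The mouth is hidden, so I check the length by the shift of the tube/foot boundary and collar screw since top7.

```bash
python3 - <<'E'
from h import *
for f in('top6.png','top7.png','cur.png'):
    im=load(f);c=im['color'].astype(np.float32).mean(2);ds=np.arange(205,250,.25);o=[]
    for off in(-3,0,3,5):
        q=proj(im,np.array([legp(d,0,off,10) for d in ds])).astype(np.float32)
        v=cv2.remap(c,q[:,0][None],q[:,1][None],1)[0];h=(v[:20].mean()+v[-20:].mean())/2
        o.append((ds[np.argmax(v<h)],int(v[:20].mean()),int(v[-20:].mean())))
    print(f,o)
E
```

```text
top6.png [(np.float64(233.25), 139, 32), (np.float64(233.25), 151, 38), (np.float64(233.25), 156, 37), (np.float64(233.25), 154, 39)]
top7.png [(np.float64(229.25), 138, 39), (np.float64(229.25), 151, 46), (np.float64(229.5), 157, 38), (np.float64(229.5), 155, 37)]
cur.png [(np.float64(228.0), 145, 33), (np.float64(228.0), 158, 33), (np.float64(228.25), 164, 33), (np.float64(228.0), 162, 38)]
```

Tube end at 228 puts the mouth at about 114.0 mm, against a band edge of about 114.3. The leg has held its length, so I hand in.

```bash
python3 -c "
from bench import *
print(job_done())"
```

```text
the job is handed in; nothing more can be done
None
```

I handed the job in at about 11.5 s. The rod is snapped into the clip and the sleeve mouth is about 0.3 mm from the band edge, calculated from the tube end because the arm hides the mouth. The lever is squeezed flat with the gripper still holding at 59 N, and I steered clear of the can, padlock, die and tin but did not re-measure them at the end.

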